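# Fill the snack tray from the candy dispenser

## Robot

A 6-joint arm with a two-finger parallel gripper is mounted at the origin on the work surface. World frame = base frame: x ahead of the robot, y to its left, z up, the work surface at z = 0. Lengths are in m, angles in rad, forces in N, time in s.
With the tool pointing down it reaches from about 0.35 to 0.975 m from the base axis. Payload 17.4 kg.
Tool frame: the origin (TCP) lies at the very end of the fingers, on their centre line; the grasp point (between the pads) lies 19 mm behind it; z points along the fingers, y is the line along which they close (so a half turn about z gives the same grasp; the last joint's range is limited). The gripper opens to 85 mm and grips with 20 to 120 N. Pads are 22 mm wide; open, the fingers measure 114 mm over their backs; the gripper's body (76 mm by 85 mm) begins 54 mm behind the grasp point. The pads swing forward as they close: fully open they stand 13 mm farther back than shut.
Start: joints at [1.111, 0.116, 1.442, -0, 1.584, -0.038], TCP at [0.276, 0.616, 0.231] pointing down, gripper open.
Joint ranges: [-2.83, 2.83], [-0.83, 2.19], [0.07, 2.5], [-1.14, 4.28], [0.01, 3], [-2.97, 2.97]. Speed limits (rad/s): [1.89, 1.89, 2.22, 3.14, 3.14, 3.14].

## Interface

Orientations are given as a unit quaternion [w, x, y, z].
In Python, from plant import arm gives the robot as it stands. Calls block until the motion is done:
- arm.reach(position, orientation): joint-space move of the TCP to a pose.
- arm.line_to(position, vel=0.15, rotation=None, threshold=None): straight line of the TCP; rotation=None keeps the orientation; vel is the mean speed in m/s. With threshold (N) it stops when the force on the tool has changed by that much, and returns True; else False.
- arm.move_joints(angles): joint-space move.
- arm.gripper_to(opening, effort=None): opening from 0.0 (shut) to 1.0 (fully open); effort is the grip in N (None keeps the last); returns when the fingers have stopped.
- arm.pause(seconds).
- arm.inverse_kinematics(position, orientation): joint angles nearest the present ones, or None.
- arm.read_state(): the state.
- arm.get_image(name): name is "side" or "top" or "wrist"; returns the picture (420x560x3 uint8, blue, green, red); there is no depth.
- arm.camera_params(name): a dict with "intrinsics" (3x3 intrinsics, pixels), "xyz" and "attitude" of the camera in the world. Camera axes: x right, y down, z forward; pixel columns grow to the right and rows downward; lengths in m; the calibration is good to about 2 mm. A picture is of the moment at which its call begins: read the wrist's pose just before it. camera_params takes no time and is no camera call; for the wrist camera it gives the pose at the moment of the call.
A pose or a line that the arm cannot do raises arm.Unreachable and nothing moves.
- arm.close_job(): hands the job in; it is judged then, once.
The state is a dict: "time": time; "joint_pos": joint angles; "qvel": joint speeds; "joint_efforts": joint torques, N m; "eef_pos": TCP position; "orientation": TCP orientation; "contact_force": force on the tool from outside, world axes, zero at the start; "moment": the same for the moment, N m; "grip_width": opening from 0.0 (shut) to 1.0 (fully open); "gripper_force": force on a finger pad.
Only numpy, scipy, OpenCV 4.12 (cv2) and the standard library are available. Lean on these libraries where they do the work, as an engineer would, in place of code of your own. Each camera call takes 0.05 s, during which the arm holds its last target. There are 200 camera calls.

## Task

Gently push the empty three-tier snack tray across the glass until it stands centred under the outlet of the candy dispenser; then press down the thumb pad at the front of the dispenser's rocking lever, so that its other end lifts the gate, and keep it down until all five candies have rolled into the tray's top tier, then let the lever come back up so the gate is shut. Work only by pushing and pressing: do not lift or tip the tray and do not touch the candies. Leave the tray there and everything else on the cabinet where it is.

Things in the scene. Friction and masses are not known exactly. Their poses are not given: they have to be found in the camera images.
- dispenser: Gravity candy dispenser, fixed, 292 mm tall: clear hopper on a white column. Origin on the glass; its x points away from the outlet, y to its left seen by the robot. Column foot 120 mm wide, x 20 to 150 mm; hopper 78 mm wide, x -43 to 111, from z 133 mm up; clear chute 70 mm wide, x -139 to -24, z 126 to 192 mm; two ears 72 mm wide over all, x -117 to -73, carry the lever's axle up to z 230 mm.
- spout (a point): Centre of the dispenser's downward-facing outlet, 126 mm above the glass and 110 mm in front of (robot side of) the dispenser's origin; same axes as dispenser. The opening is 48 mm long (x) by 62 mm wide (y); the candies drop straight down from it.
- lever (a joint): Angle (rad) of the dispenser's rocking steel lever: 0 = at rest, gate shut; grows as the thumb pad in front is pressed down; 0.52 = end stop, gate plate behind the axle about 40 mm open. Candies begin to pass at about 0.36. A spring brings it back when let go; at the pad it takes about 2 N to start and 5 N at the stop.
- lever_pad (a point): Centre of the upper face of the lever's white thumb pad, 46 mm wide (y) and 40 mm long (x), at the lever's front end, robot side, 236 mm above the glass at rest (front edge 10 mm higher than back). Moves with the lever about a level axle, parallel to the dispenser's y, 79 mm behind and 23 mm below it at rest: almost straight down, 43 mm to the stop.
- tray: Three-tier stacking snack tray in red plastic with gold rims, the tiers clicked together into one round piece, 180 mm across (at the gold rims) and 106 mm high, 0.3 to 0.65 kg, standing loose on the glass, empty. Origin: centre of its underside, z up. Only the top tier is open: a dish of about 165 mm inner diameter, its floor 73 mm above the origin, with three low ribs. The sides between the rims (rims 30 to 38, 64 to 70 and 96 to 106 mm up) are set back a few mm.
- tray_top (a point): Centre of the open mouth of the tray's top tier, level with its rim, 106 mm above the tray's underside.
- candy1_center (a point): Centre of round foil-wrapped candy 1 of 5, a gold ball 26 mm in diameter, 12 g. At the start it lies in the clear hopper, on a 20-degree slope behind the gate.
- candy2_center (a point): Centre of round foil-wrapped candy 2 of 5, a gold ball 26 mm in diameter, 12 g. At the start it lies in the clear hopper, on a 20-degree slope behind the gate.
- candy3_center (a point): Centre of round foil-wrapped candy 3 of 5, a gold ball 26 mm in diameter, 12 g. At the start it lies in the clear hopper, on a 20-degree slope behind the gate.
- candy4_center (a point): Centre of round foil-wrapped candy 4 of 5, a gold ball 26 mm in diameter, 12 g. At the start it lies in the clear hopper, on a 20-degree slope behind the gate.
- candy5_center (a point): Centre of round foil-wrapped candy 5 of 5, a gold ball 26 mm in diameter, 12 g. At the start it lies in the clear hopper, on a 20-degree slope behind the gate.
- teapot: White porcelain teapot, body 110 mm across, 117 mm high, spout and handle reach 95 mm either way along its x; loose. Origin: centre of its underside.
- cup1: Small white ceramic tea cup, 66 mm across, 50 mm high; loose. Origin: centre of its underside.
- cup2: Small white ceramic tea cup, 66 mm across, 50 mm high; loose. Origin: centre of its underside.
- lighter: Silver plastic pocket lighter lying flat, 85 x 24 x 12 mm, long side along its x; loose. Origin: centre of its underside.
- remote: Black television remote control lying flat, 175 x 46 x 16 mm, long side along its x; loose. Origin: centre of its underside.
- tea_caddy: Round green tea caddy with a brass cap, 68 mm across, 85 mm high; loose. Origin: centre of its underside.
Things that resemble listed ones, but are neither listed nor needed, are in the scene too. What is shaped like the tray but black is not meant.

How it is judged:
By the outcome, as a careful person would: the job done as asked, in the order asked, and still so for the second after the job is handed in, with the robot touching nothing.
It also fails if it takes over 69 s, if anything falls off the work surface, if the arm or the gripper's body presses on something with over 40 N, if the wrist force passes 120 N, or if a joint passes its speed limit or range.

## Working session

There is one attempt and no reset: what is moved stays moved. The work goes in short steps, each a Python script; the robot and the scene stay as the last script left them, time stands still between calls to the robot, and variables do not carry over. Pictures are saved under pics/ and viewed, at most 11 in all, crops included, and the job is handed in when it is done.

```bash
mkdir -p pics; ls
python3 - <<'E'
from plant import arm
import cv2
for n in("side","top"):
    cv2.imwrite(f"pics/{n}0.png",arm.get_image(n)); p=arm.camera_params(n); print(n,p)
s=arm.read_state();print(s['time'],s['orientation'],s['contact_force'])
E
```

```text
pics
side {'intrinsics': array([[535.26453777,   0.        , 280.51537655],
       [  0.        , 535.26453777, 218.50067828],
       [  0.        ,   0.        ,   1.        ]]), 'xyz': array([ 0.00883489, -0.96871107,  0.94892891]), 'attitude': array([-0.46562774,  0.85577149, -0.19769523,  0.10845532])}
top {'intrinsics': array([[419.5796883 ,   0.        , 275.26343044],
       [  0.        , 419.5796883 , 202.59148884],
       [  0.        ,   0.        ,   1.        ]]), 'xyz': array([0.32165208, 0.10534285, 1.5286074 ]), 'attitude': array([ 0.05546863, -0.70277416,  0.70744634, -0.05051129])}
0.1 [-1.34332079e-04  2.09359773e-01  9.77838536e-01 -5.13705867e-04] [ 0.16006044 -0.76841689  0.19998413]
```

View pics/side0.png

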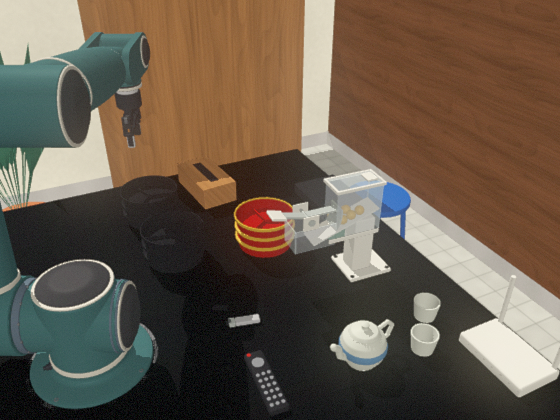

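View pics/top0.png

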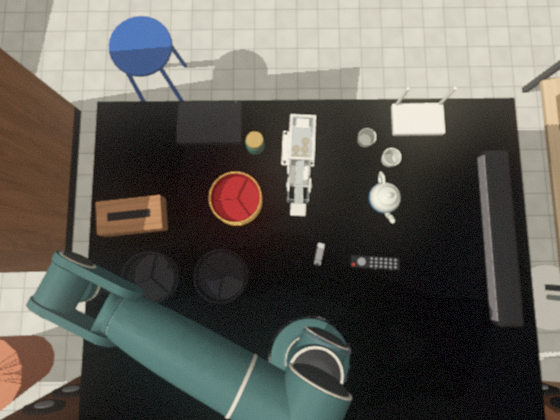

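The red tray is at top (236,198) and side (265,225). It could be confused with the black look-alikes at top (150,275) and (221,275), so I choose the red one with gold rims. The dispenser lies along top (303,115)–(298,215), with the lever pad at about (298,210). The caddy is at (255,142).

```bash
cat > h.py <<'E'
import numpy as np, cv2
from scipy.spatial.transform import Rotation as R
from plant import arm
def rot(q): return R.from_quat(np.roll(q,-1)).as_matrix()
def unproj(p,u,v,z):
    d=rot(p['attitude'])@np.linalg.solve(p['intrinsics'],[u,v,1.]); c=p['xyz']
    return c+d*(z-c[2])/d[2]
def proj(p,X):
    k=p['intrinsics']@rot(p['attitude']).T@(np.atleast_2d(X)-p['xyz']).T
    return (k[:2]/k[2]).T
E
python3 - <<'E'
from h import *
t=cv2.imread('pics/top0.png');p=arm.camera_params('top');s=cv2.imread('pics/side0.png')
a=cv2.resize(t[95:235,190:330],None,fx=4,fy=4,interpolation=cv2.INTER_CUBIC)
cv2.imwrite('pics/c1.png',a)
b=cv2.resize(s[160:290,220:400],None,fx=4.4,fy=4.4,interpolation=cv2.INTER_CUBIC)
cv2.imwrite('pics/c2.png',b)
print(unproj(p,236,198,.106),unproj(p,298,210,.236),unproj(p,255,141,.085))
E
```

```text
[0.55365398 0.24955172 0.106     ] [0.49328681 0.04335087 0.236     ] [0.76217074 0.18562144 0.085     ]
```

View pics/c1.png

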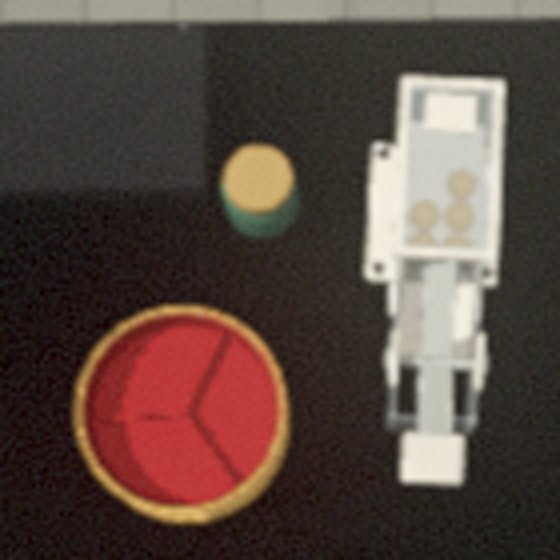

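View pics/c2.png

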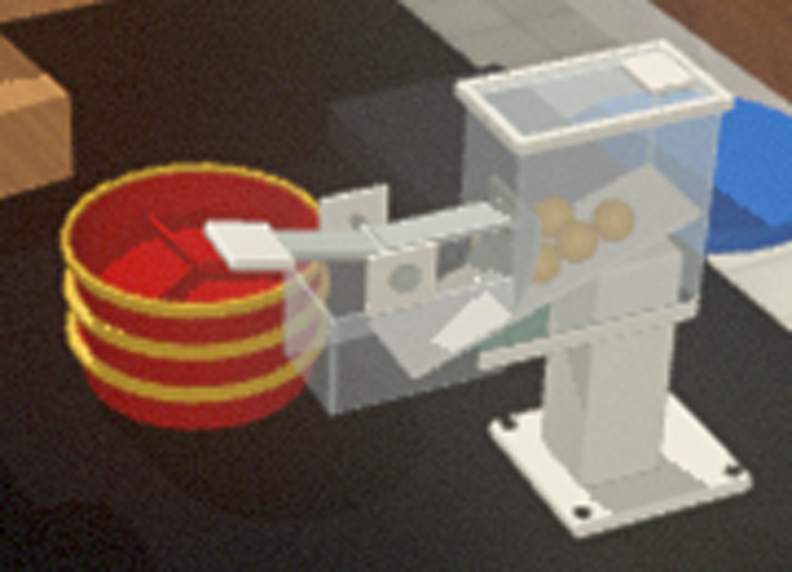

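Run:
```python
from h import *
from scipy.optimize import least_squares
pt=arm.camera_params('top');ps=arm.camera_params('side')
top=[((400,75),(111,39,292)),((507,79),(111,-39,292)),((363,277),(20,60,5)),((373,142),(150,60,5)),
((400,433),(-154,23,231)),((467,433),(-154,-23,231)),((463,486),(-194,-23,241)),((399,483),(-194,23,241))]
sd=[((490,430),(20,60,4)),((582,537),(20,-60,2)),((750,485),(150,-60,4)),((205,222),(-194,23,241)),((270,225),(-154,23,231)),((292,265),(-154,-23,231)),((222,270),(-194,-23,241)),
((457,90),(-43,39,292)),((657,40),(111,39,292)),((733,100),(111,-39,292)),((520,150),(-43,-39,292)),((333,413),(-139,-35,126)),((333,322),(-139,-35,192))]
ut=np.array([((a[0]+.5)/4-.5+190,(a[1]+.5)/4-.5+95) for a,_ in top]);us=np.array([((a[0]+.5)/4.4-.5+220,(a[1]+.5)/4.4-.5+160) for a,_ in sd])
Xt=np.array([b for _,b in top])/1e3;Xs=np.array([b for _,b in sd])/1e3
def T(q,X):
    c,s=np.cos(q[2]),np.sin(q[2]);return X@np.array([[c,s,0],[-s,c,0],[0,0,1]])+[q[0],q[1],0]
f=lambda q:np.r_[(proj(pt,T(q,Xt))-ut).ravel(),(proj(ps,T(q,Xs))-us).ravel()]
r=least_squares(f,[.68,.04,0],loss='soft_l1');q=r.x
print(q);e=f(q).reshape(-1,2).round(1);print(e[:8].tolist());print(e[8:].tolist())
print('spout',T(q,np.array([[-.11,0,.126]])),'pad',T(q,np.array([[-.174,0,.236]])))
print('tray',unproj(pt,234.6,197.1,.106))
# tray side fit: outer rim ellipse left 62, top 165, bottom-of-top-rim 318, right ~330
a=np.linspace(0,2*np.pi,200)
for c in [unproj(pt,234.6,197.1,.106)]:
    P=proj(ps,np.c_[c[0]+.09*np.cos(a),c[1]+.09*np.sin(a),0*a+.106]);P=(P-[220,160]+.5)*4.4-.5
    print('side rim pred crop',P.min(0),P.max(0))
    P=proj(pt,np.c_[c[0]+.09*np.cos(a),c[1]+.09*np.sin(a),0*a+.106]);P=(P-[190,95]+.5)*4-.5
    print('top rim pred crop',P.min(0),P.max(0))
```

```text
[ 0.66943735  0.03292206 -0.05730331]
[[0.7, 1.1], [-0.7, 1.3], [1.0, 1.3], [0.2, 1.4], [1.4, -0.1], [-0.7, 0.6], [0.0, -0.3], [1.1, -0.3]]
[[-0.2, -0.0], [-1.1, 0.5], [1.2, 0.4], [0.1, -0.5], [0.1, -1.0], [2.3, -1.0], [3.2, -2.2], [-4.9, -2.4], [1.7, -1.7], [0.3, -2.3], [-5.1, -2.0], [-0.2, 0.8], [0.3, 0.3]]
spout [[0.55961791 0.03922198 0.126     ]] pad [[0.49572296 0.04288738 0.236     ]]
tray [0.55682427 0.25439388 0.106     ]
side rim pred crop [ 64.6076441  162.29822484] [332.87743814 305.29958989]
top rim pred crop [ 75.30425748 307.54004117] [284.56662064 514.18512025]
```

```bash
cat >> h.py <<'E'
def ori(t,yx=1,ax=0.):
    """tilted tool: z=(0,-sin t,-cos t), y=(yx,0,0); then turned ax about world z"""
    y=np.array([yx,0,0.]);z=np.array([0,-np.sin(t),-np.cos(t)])
    M=R.from_rotvec([0,0,ax]).as_matrix()@np.c_[np.cross(y,z),y,z]
    return np.roll(R.from_matrix(M).as_quat(),1)
def st(m=''):
    s=arm.read_state();print(m,round(s['time'],1),s['eef_pos'].round(4) if hasattr(s['eef_pos'],'round') else s['eef_pos'],np.round(s['contact_force'],1));return s
E
python3 - <<'E'
from h import *
t=np.radians(25)
for sx in(1,-1):
    print(sx,[None if (k:=arm.inverse_kinematics(p,ori(t,sx))) is None else np.round(k,2) for p in([.559,.42,.2],[.559,.42,.032],[.559,.12,.032])])
k=[a for a in(1,-1)]
sx=min(k,key=lambda a:np.abs(np.array(arm.inverse_kinematics([.559,.42,.2],ori(t,a)))-arm.read_state()['joint_pos']).max())
print(sx)
arm.reach([.559,.42,.2],ori(t,sx)); st()
arm.line_to([.559,.42,.032],vel=.15); st()
arm.line_to([.559,.37,.032],vel=.1); st('near')
cv2.imwrite('pics/s1.png',np.hstack([arm.get_image('side')[150:300,180:400],arm.get_image('top')[120:270,170:390]]).repeat(2,0)[:, :].repeat(1,1)) 
im=np.vstack([np.hstack([arm.get_image('side')[140:300,180:400],arm.get_image('top')[120:280,170:390]])]);cv2.imwrite('pics/s1.png',cv2.resize(im,None,fx=1.8,fy=1.8))
E
```

```text
1 [array([ 0.74,  0.36,  1.25, -0.33,  1.82,  0.7 ]), array([ 0.74,  0.47,  1.39, -0.32,  1.59,  0.78]), array([ 0.37,  0.13,  1.81, -0.41,  1.39,  0.48])]
-1 [array([ 0.74,  0.36,  1.25, -0.33,  1.82, -2.44]), array([ 0.74,  0.47,  1.39, -0.32,  1.59, -2.36]), array([ 0.37,  0.13,  1.81, -0.41,  1.39, -2.66])]
1
 1.4 [0.5584 0.4207 0.2003] [-0.  -0.2  0.1]
 2.6 [0.5594 0.4204 0.0332] [ 0.7 -0.3 -0. ]
near 3.3 [0.5591 0.3702 0.0323] [-0.7 -0.4 -0. ]
```

View pics/s1.png

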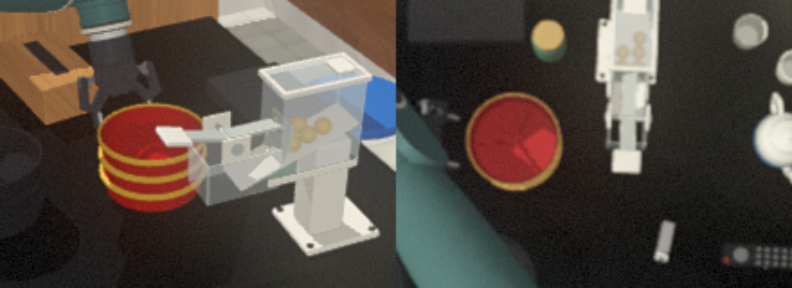

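The fingers straddle the red tray at its +y side (right half: tips at about (450,116) and (452,165), tray centre at (514,141)). I'll push now, stopping short to measure.

Run:
```python
from h import *
y=.37
for y in(.33,.25,.165):
    arm.line_to([.559,y,.032],vel=.06); st()
arm.pause(.3)
im=np.hstack([arm.get_image('side')[160:300,200:400],arm.get_image('top')[120:260,180:380]]);cv2.imwrite('pics/s2.png',cv2.resize(im,None,fx=2,fy=2,interpolation=cv2.INTER_CUBIC))
```

```text
4.3 [0.5591 0.33   0.0321] [-1.4  0.1 -0.5]
 5.8 [0.559  0.2501 0.032 ] [-0.1  0.2 -1.3]
 7.4 [0.559  0.1652 0.032 ] [-0.   0.5  0.5]
```

View pics/s2.png

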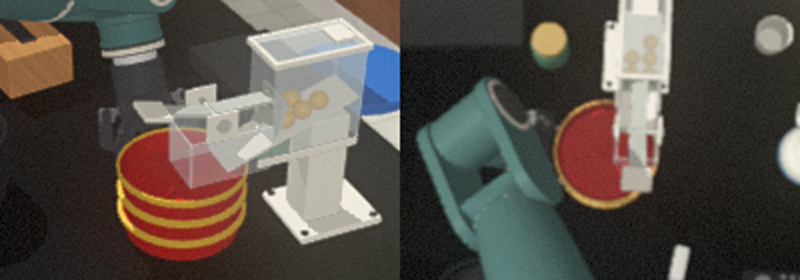

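```bash
cat >> h.py <<'E'
A=np.linspace(0,2*np.pi,180,endpoint=False)
def rimpts(c,z): return np.c_[c[0]+.09*np.cos(A),c[1]+.09*np.sin(A),0*A+z]
def trayfit(c0,draw=None,n=3):
    """maximise the contrast across the projected outline of the top rim, both views (robust grid search)"""
    out={}
    for name in('top','side'):
        p=arm.camera_params(name)
        im=np.mean([arm.get_image(name) for _ in range(n)],0).astype(np.float32)
        gold=cv2.GaussianBlur(np.clip(im[:,:,1]-im[:,:,0],0,60)*(im[:,:,2]>80),(0,0),.7)
        sc={}
        for dx in np.arange(-.02,.0201,.001):
            for dy in np.arange(-.02,.0201,.001):
                c=np.array(c0)+[dx,dy]; v=0
                for r,z in((.087,.106),(.087,.098)) if name=='side' else ((.0865,.106),):
                    P=np.c_[c[0]+r*np.cos(A),c[1]+r*np.sin(A),0*A+z]
                    q=proj(p,P).astype(np.float32)
                    v+=cv2.remap(gold,q[:,:1],q[:,1:],1).sum()
                sc[tuple(c.round(4))]=v
        b=sorted(sc,key=sc.get)[-15:]; out[name]=np.mean(b,0); print(name,out[name].round(4),np.std(b,0).round(4))
    return out
E
python3 - <<'E'
from h import *
pt=arm.camera_params('top');print(unproj(pt,283,196,.106))
trayfit([.557,.085])
# validate on the initial images
import h
E
```

```text
[0.55944117 0.08796069 0.106     ]
top [0.5596 0.0906] [0.0011 0.0011]
side [0.5575 0.0883] [0.001  0.0012]
```

Run:
```python
from h import *
arm.line_to([.560,.1155,.032],vel=.05); st()
arm.line_to([.560,.135,.034],vel=.05); st('back')
trayfit([.559,.04])
im=np.hstack([arm.get_image('side')[160:300,200:400],arm.get_image('top')[120:260,180:380]]);cv2.imwrite('pics/s3.png',cv2.resize(im,None,fx=2,fy=2,interpolation=cv2.INTER_CUBIC))
```

```text
9.2 [0.56   0.1156 0.032 ] [-0.3  0.1 -0.5]
back 9.8 [0.56   0.1353 0.0339] [ 0.6 -0.5  0.2]
top [0.5599 0.0398] [0.0013 0.0009]
side [0.5589 0.0381] [0.0011 0.0011]
```

View pics/s3.png

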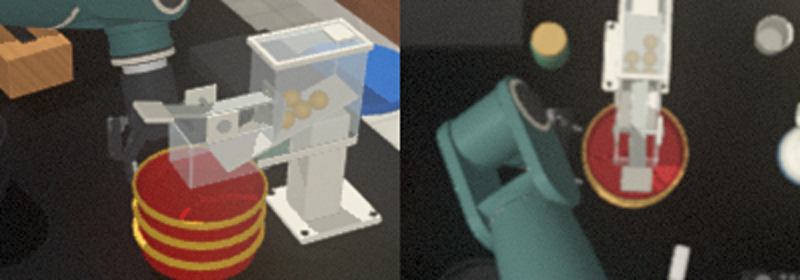

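The tray now stands at about (0.5595, 0.039) and the spout is at (0.5596, 0.0392), so it is centred. Next I retreat, close the gripper and press the pad.

Run:
```python
from h import *
q=arm.read_state()['orientation']
arm.line_to([.560,.22,.036],vel=.12)
arm.line_to([.54,.24,.36],vel=.25); st('up')
arm.gripper_to(0.0)
arm.reach([.492,.043,.36],ori(0,1)); st('above')
arm.line_to([.492,.043,.262],vel=.12); s=st('near pad')
im=np.hstack([arm.get_image('side')[130:270,200:400],arm.get_image('top')[120:260,180:380]]);cv2.imwrite('pics/s4.png',cv2.resize(im,None,fx=2,fy=2,interpolation=cv2.INTER_CUBIC))
```

```text
up 12.5 [0.5399 0.2399 0.3586] [ 0.5 -0.1  0.3]
above 14.1 [0.4921 0.0431 0.36  ] [ 1.5  1.1 -1.4]
near pad 15.0 [0.4923 0.0431 0.2628] [ 0.1 -0.5  0.2]
```

View pics/s4.png

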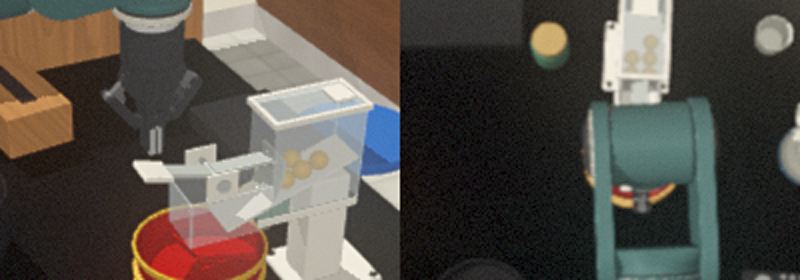

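The shut fingertips (155,153) are right above the pad (156,171) in the side view, so I press.

Run:
```python
from h import *
for z in(.235,.215,.200):
    h=arm.line_to([.492,.043,z],vel=.06,threshold=12); st(h)
h=arm.line_to([.492,.043,.186],vel=.03,threshold=10); st(h)
fr=[]
for i in range(5):
    arm.pause(.6); fr.append(arm.get_image('side')); 
st()
im=np.hstack([f[140:280,230:370] for f in (fr[0],fr[-1])]);cv2.imwrite('pics/s5.png',cv2.resize(im,None,fx=2.8,fy=2.8,interpolation=cv2.INTER_CUBIC))
```

```text
False 15.7 [0.492  0.043  0.2351] [0.3 0.4 1.8]
False 16.2 [0.4919 0.043  0.2148] [-1.2  0.5  3.6]
False 16.6 [0.492  0.043  0.2003] [-1.9  1.   4. ]
True 17.0 [0.4927 0.043  0.1946] [-3.5  0.3  9.9]
 20.2 [0.4927 0.043  0.1945] [-2.8 -0.4 11.6]
```

View pics/s5.png

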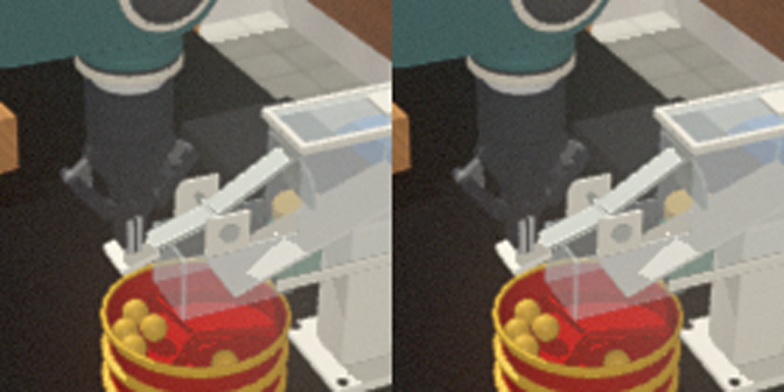

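Run:
```python
from h import *
p=arm.camera_params('side')
print(((proj(p,[[.762,.186,.085],[.762,.186,.07],[.762,.186,0]])-[230,140]+.5)*2.8-.5).round())
im=np.mean([arm.get_image('side') for _ in range(4)],0).astype(np.uint8)
cv2.imwrite('pics/s6.png',cv2.resize(im[195:285,260:370],None,fx=6,fy=6,interpolation=cv2.INTER_CUBIC))
st()
```

```text
[[298. 205.]
 [297. 217.]
 [293. 270.]]
 20.4 [0.4927 0.043  0.1945] [-2.4 -1.6 10.7]
```

View pics/s6.png

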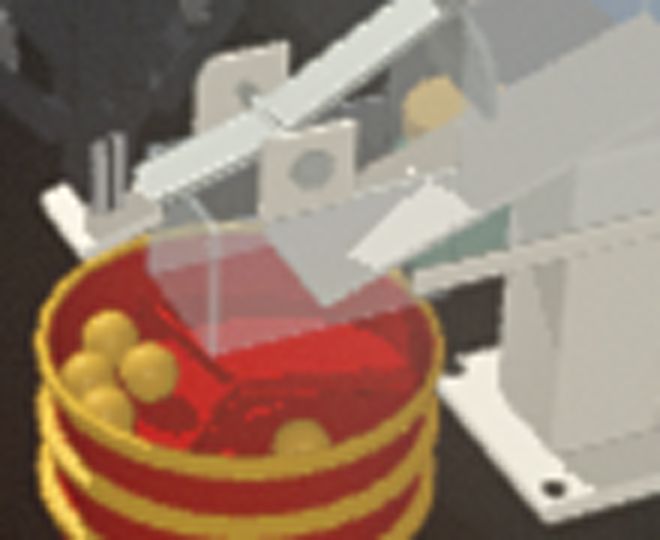

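All five candies lie in the top tier: four at (80–150, 330–410) and one at (300,437). The gold patch at (435,100) is the caddy's brass cap, which projects there. I release the lever and retreat.

Run:
```python
from h import *
arm.line_to([.492,.043,.262],vel=.06); st()
arm.line_to([.45,.043,.40],vel=.2)
arm.reach([.276,.45,.40],ori(0,1)); arm.pause(.5); st('clear')
trayfit([.559,.04])
im=np.hstack([arm.get_image('side')[150:300,200:400],arm.get_image('top')[100:250,200:400]]);cv2.imwrite('pics/s7.png',cv2.resize(im,None,fx=2,fy=2,interpolation=cv2.INTER_CUBIC))
```

```text
21.7 [0.4919 0.043  0.2616] [ 0.9 -0.8 -0.9]
clear 24.7 [0.2761 0.4499 0.4   ] [ 0.2 -0.1 -0.1]
top [0.5609 0.0403] [0.0012 0.001 ]
side [0.5599 0.0397] [0.0011 0.0012]
```

View pics/s7.png

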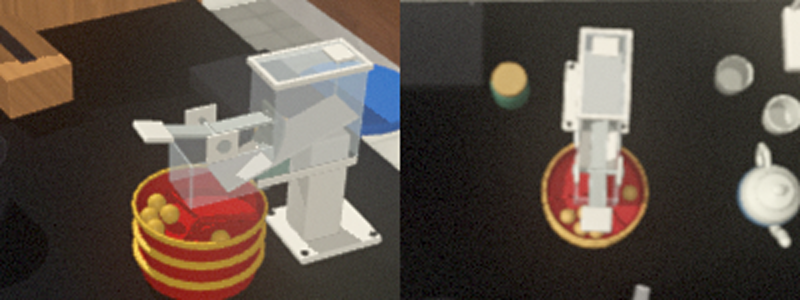

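The lever is back up with its pad at (153,131), the hopper is empty, the five candies are in the tray, and the tray is still centred. I hand it in.

```bash
python3 -c "
from plant import arm
print(arm.close_job())"
```

```text
the job is handed in; nothing more can be done
None
```

The job is handed in: the tray stands centred under the outlet (within about 2 mm by camera), all five candies are in its top tier, the lever is back up with the gate shut, and it took about 25 s of the 69 s allowed.

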